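# Refit the tumbler clip's knob and lock the clip

## Robot

A 6-joint arm with a two-finger parallel gripper is mounted at the origin on the work surface. World frame = base frame: x ahead of the robot, y to its left, z up, the work surface at z = 0. Lengths are in mm, angles in rad, forces in N, time in s.
With the tool pointing down it reaches from about 250 to 725 mm from the base axis. Payload 4 kg.
Tool frame: the origin (TCP) lies on the centre line of the jaws, within the pads' length; the fingertips stand r.nose_length ahead of it and the grasp point (between the pads) lies 11 mm behind it (r.nose_length is the distance from the TCP to the fingertips, in mm); z points along the fingers, y is the line along which they close (so a half turn about z gives the same grasp; the last joint's range is limited). The gripper opens to 85 mm and grips with 20 to 120 N. Pads are 22 mm wide; open, the fingers measure 114 mm over their backs; the gripper's body (76 mm by 85 mm) begins 54 mm behind the grasp point. The pads swing forward as they close: fully open they stand 13 mm farther back than shut.
Start: joints at [-1.303, 0.241, 0.005, 1.335, 0, 1.571], TCP at [132.303, -482.178, 239.306] pointing down, gripper open.
Joint ranges: [-2.72, 2.72], [-1.05, 1.87], [-1.09, 1.28], [-1.99, 2.15], [-1.42, 1.44], [-3.14, 3.14]. Speed limits (rad/s): [2.79, 2.79, 3.14, 3.14, 3.14, 3.14].

## Interface

Orientations are given as a 3x3 rotation matrix whose columns are the frame's x, y, z axes.
In Python, from plant import r gives the robot as it stands. The module is installed in compiled form; this text tells all that it offers.
- The arm moves only by the shell command python3 -m jog 'ROWS'. ROWS is JSON, a list of rows, each an object with "travel": the shift along the tool's x, y, z in m, a list of three; "yaw": the turn about the tool's z in degrees; "claw": the finger opening in m, from 0 to 0.0854. In form: [{"travel": [tx, ty, tz], "yaw": yaw, "claw": claw}, ...]. A call has 1 to 12 rows; each row shifts and turns the commanded pose from where the row before left it, along the tool's axes as they then stand; what a row does not reach is not made up. A row lasts 1/12 s, in which the tool goes at most 41.7 mm and 7.16 degrees, less where a joint would pass 70% of its speed; a pose out of reach is approached as far as the arm can. A call with a gripper value outside its range is refused whole. The fingers move at their own pace and stop on an object; the grip force is fixed at half the most. Time passes only in rows, so rows that do not move let the fingers close. It gives the time, the measured TCP pose, the force, the opening and the grip force at its end, in the units of the state.
- r.sense(): the state, without advancing time (a new reading comes with each control period).
- r.grab_frame(name): name is "scene" or "side" or "wrist"; returns the picture (384x512x3 uint8, blue, green, red); there is no depth.
- r.camera_info(name): a dict with "fx", "fy", "cx", "cy" (pixels), "camera_from_world" (4x4, takes a point from world to camera coordinates). Camera axes: x right, y up, looking along -z (the intrinsics and any distortion apply to the point x, -y, -z); pixel columns grow to the right and rows downward; lengths in mm; the calibration is good to about 2 mm. The wrist camera is an equidistant fisheye: a pixel r from the principal point sees the ray r / f radians off the axis. A picture is of the moment at which its call begins: read the wrist's pose just before it. camera_info takes no time and is no camera call; for the wrist camera it gives the pose at the moment of the call.
- r.sign_off(): hands the job in; it is judged then, once.
The state is a dict: "t": time; "joints": joint angles; "dq": joint speeds; "joint_efforts": joint torques, N m; "tool_pos": TCP position; "tcp_rot": TCP orientation; "wrist_force": force on the tool from outside, world axes, zero at the start; "torque": the same for the moment, N m; "gripper_width": finger opening in mm; "gripper_force": force on a finger pad.
Only numpy, scipy, OpenCV 4.12 (cv2) and the standard library are available. Lean on these libraries where they do the work, as an engineer would, in place of code of your own. Each camera call takes 0.05 s, during which the arm holds its last target. There are 200 camera calls.

## Task

The chrome locking knob has come off the tumbler clip. Pick it up, fit it on the clip's D-shaped stem, pressing so lightly that the sprung stem is never pushed down to its bottom and turning it until it drops fully home, then turn it clockwise as far as it goes, so that its pointed end faces the beaker, and let go. Turn the stem only by means of its knob, never with the bare fingers, and leave the beaker and the other things where they are.

Things in the scene. Friction and masses are not known exactly. Their poses are not given: they have to be found in the camera images.
- knob: loose chrome knob, 58 mm tall, 70 g, standing on its open end (bore down). Round skirt 33 mm across and 30 mm tall, above it an upright grip bar with one pointed end. Origin: centre of the underside, on the bore axis; z up; x along the bar towards the pointed end
- knob_grip (a point): middle of the knob's grip bar, on the bore axis, 44 mm above the underside. The bar is 18 mm wide (along y) and spans 30 to 58 mm above the underside; its sides are flat from x = -22 to +18 mm; then it tapers to the nose at x = +30 mm
- knob_bore (a point): on the bore axis, 10 mm above the knob's underside. Below this point the bore is round, 21.4 mm across; from here up to 26 mm above the underside it is D-shaped: it has a flat 3.6 mm from the axis, on the pointed (+x) side
- clip: chrome tumbler clip fixed to the ledge: block 70 x 60 x 20 mm, a stem upright in its middle, two bent wire arms round the beaker. Origin: on the ledge (z = 0) under the stem axis; z up; x from the stem to the beaker, whose axis is 100 mm away. When the fitted knob is turned clockwise (seen from above) as far as it goes, its pointed end faces along +x
- stem: the clip's steel stem. Origin: on its axis at the top of its round collar (31 mm across), where the knob's underside rests when home; 30 mm above the ledge. Axes as the clip's; they do not turn with the shaft. Above stands a D-shaped shaft 20 mm across, 24 mm long, its flat 3 mm from the axis. It must not be pressed down to its bottom
- stem_top (a point): centre of the shaft's top end, 24 mm above the collar, 54 mm above the ledge; the top 4 mm taper to 16.4 mm across. At the clockwise stop the flat faces the beaker (clip's +x); at the start it faces 0.55 to 1.35 rad counter-clockwise of that, where is not measured. Flats out of line, the knob sits 14 mm too high; within about 0.1 rad it goes down
- stem_spring (a point): on the stem axis, at the collar's underside, 6 mm below its top. Shaft and collar turn stiffly together (about 0.08 N m) between stops, and can be pressed down 6 mm on a spring: it begins to give at 3 N and takes 1.2 N more per mm (9.6 N at 5.5 mm, which counts as bottomed), then it is rigid; it comes up again when let go
- beaker: clear glass beaker (upright tumbler), 64 mm across, 92 mm tall, held in the clip's cradle, 100 mm from the stem; origin at the centre of its underside
- denture_box: clear plastic denture box, 95 x 80 x 50 mm, its lid standing open behind, a white basket inside; origin centre of underside
- pill_case: grey plastic pill case, 50 x 130 x 24 mm, lying flat; origin centre of underside, long side along y
- soap_dish: white ceramic soap dish, 85 x 125 x 22 mm, a bar of soap in it; origin centre of underside
- toothbrush: bamboo toothbrush, 190 mm long, lying flat; origin near the middle of the handle at ledge height, x towards the bristles
- lotion: amber glass bottle, 54 mm across, 150 mm tall, standing; origin centre of underside
- cream_jar: white ceramic jar with a round grey screw cap, 66 mm across, 48 mm tall; origin centre of underside
Not all that is in view belongs to the job. What is shaped like the clip but green or turquoise is not meant.

How it is judged:
By the outcome, as a careful person would: the job done as asked, in the order asked, and still so for the second after the job is handed in, with the robot touching nothing.
It also fails if it takes over 54 s, if anything falls off the work surface, if the arm or the gripper's body presses on something with over 40 N, if the wrist force passes 120 N, or if a joint passes its speed limit or range.

## Working session

There is one attempt and no reset: what is moved stays moved. The work goes in short steps, Python scripts to look and compute and a shell command to move; the robot and the scene stay as the last step left them, time stands still between calls to the robot, and variables do not carry over. Pictures are saved under pics/ and viewed, at most 10 in all, crops included, and the job is handed in when it is done.

```bash
mkdir -p pics; python3 - <<'E'
from plant import r
import cv2,numpy as np
s=r.sense();print(s['t'],s['tool_pos'],s['tcp_rot'],s['gripper_width'],r.nose_length)
ims={}
for n in("scene","side","wrist"):
    c=r.camera_info(n);np.save(f'pics/{n}0.npy',c['camera_from_world']);print(n,c)
    ims[n]=r.grab_frame(n);cv2.imwrite(f'pics/{n}0.png',ims[n])
E
```

```text
0.0 [ 132.14377229 -481.58452047  238.40392325] [[ 9.64357754e-01  2.64601241e-01 -5.52202811e-04]
 [ 2.64601817e-01 -9.64355586e-01  2.04500940e-03]
 [ 8.59215717e-06 -2.11823454e-03 -9.99997757e-01]] 85.31774208668732 8.0
scene {'fx': 434.5981424963169, 'fy': 434.5981424963169, 'cx': 253.0981133366229, 'cy': 192.06989951051165, 'camera_from_world': array([[ 1.72407673e-01,  9.84944323e-01, -1.26599461e-02,
        -1.06413594e+02],
       [-7.80663225e-01,  1.44464916e-01,  6.08025343e-01,
         3.46118429e+02],
       [ 6.00700028e-01, -9.49450805e-02,  7.93816671e-01,
        -1.56154074e+03],
       [ 0.00000000e+00,  0.00000000e+00,  0.00000000e+00,
         1.00000000e+00]])}
side {'fx': 381.52099232066234, 'fy': 381.52099232066234, 'cx': 259.40646271066214, 'cy': 189.9103334085895, 'camera_from_world': array([[-9.30085552e-01, -3.66864676e-01, -1.87396993e-02,
         4.42026643e+02],
       [ 1.97228951e-01, -5.41756737e-01,  8.17068161e-01,
        -1.45600261e+02],
       [-3.09905804e-01,  7.56247280e-01,  5.76236449e-01,
        -9.91419035e+02],
       [ 0.00000000e+00,  0.00000000e+00,  0.00000000e+00,
         1.00000000e+00]])}
wrist {'fx': 297.3186396354542, 'fy': 297.3186396354542, 'cx': 255.96915143076558, 'cy': 192.5643496077946, 'camera_from_world': array([[ 2.64766110e-01, -9.64312375e-01, -7.42129829e-04,
        -4.99838435e+02],
       [ 9.22155554e-01,  2.53416249e-01, -2.92248764e-01,
         3.79588638e+01],
       [ 2.82007167e-01,  7.66932091e-02,  9.56342046e-01,
        -3.79514016e+02],
       [ 0.00000000e+00,  0.00000000e+00,  0.00000000e+00,
         1.00000000e+00]])}
```

View pics/scene0.png

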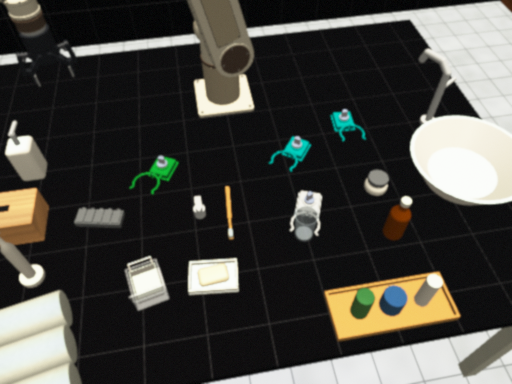

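View pics/side0.png

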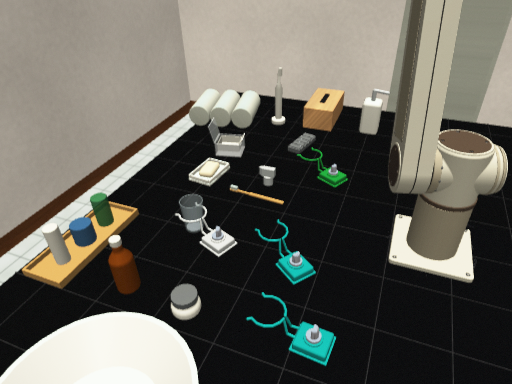

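The scene view shows the knob at (199,207) and the chrome clip with the beaker at (306,205). The side view shows them at (267,175) and (215,238).

Lookalikes in the scene view:
- Clip: green clip (162,168), turquoise clips (295,150) and (345,122). These are excluded by colour.
- Knob: cream jar (376,182), and the white bottle on the tray (429,290).

I choose the knob at (199,207) and the clip at (306,205), and check both in one close crop.

```bash
python3 - <<'E'
import cv2,numpy as np
S=cv2.imread('pics/scene0.png');D=cv2.imread('pics/side0.png')
c=lambda im,x,y:cv2.resize(im[y:y+30,x:x+40],(400,300),interpolation=cv2.INTER_CUBIC)
o=np.vstack([np.hstack([c(S,180,193),c(S,290,182)]),np.hstack([c(D,248,158),c(D,198,225)])])
cv2.imwrite('pics/crop1.png',o)
E
```

```text
(no output)
```

View pics/crop1.png

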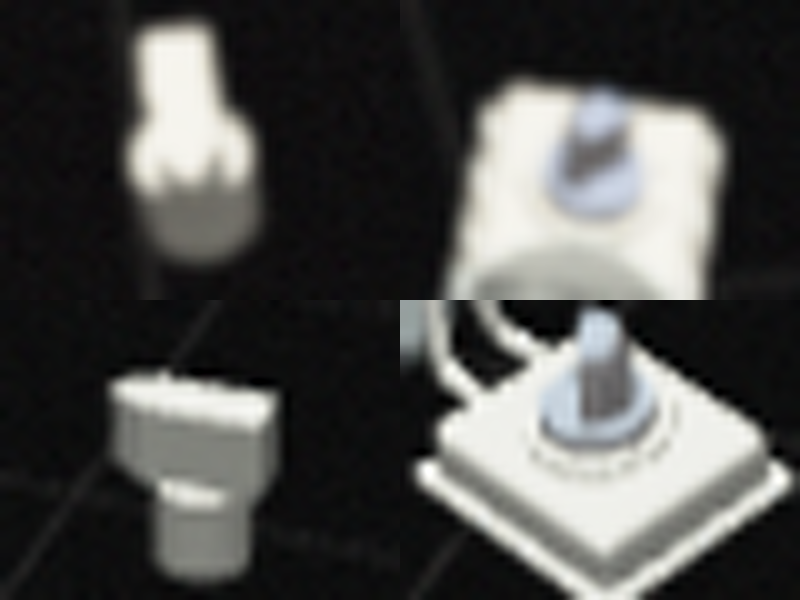

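```bash
cat > h.py <<'E'
import numpy as np
from scipy.optimize import least_squares
K={'scene':(434.598,253.098,192.07),'side':(381.521,259.406,189.91),'wrist':(297.3186,255.969,192.564)}
def proj(n,T,p):
    f,cx,cy=K[n];c=T[:3,:3]@np.asarray(p,float)+T[:3,3];v=np.array([c[0],-c[1],-c[2]])
    if n!='wrist': return np.array([cx+f*v[0]/v[2],cy+f*v[1]/v[2]])
    q=np.hypot(v[0],v[1]);th=np.arctan2(q,v[2]);return np.array([cx,cy])+f*th*v[:2]/max(q,1e-9)
def tri(obs,z=None,x0=(450,0,30)):
    "obs: list of (cam,T,(u,v)); z fixes height"
    g=(lambda x:np.array([x[0],x[1],z])) if z is not None else (lambda x:x)
    s=least_squares(lambda x:np.concatenate([proj(n,T,g(x))-uv for n,T,uv in obs]),x0[:2] if z is not None else x0)
    return np.round(g(s.x),1),np.round(s.fun,2)
E
python3 - <<'E'
from h import *
S=np.load('pics/scene0.npy');D=np.load('pics/side0.npy')
P={'stemtop':((310,191.5),(218,227.5)),'collar':((309.6,200),(218,235.8)),'knobbase':((200.5,216.5),(268.3,184)),
'bar flat end top mid':((197.5,196),(275.3,169))}
for k,(a,b) in P.items(): print(k,tri([('scene',S,a),('side',D,b)]))
E
```

```text
stemtop (array([517.5, 181. ,  54.7]), array([ 0.02,  0.01,  0.02, -0.01]))
collar (array([522.3, 180.1,  22.9]), array([-0.49, -0.36, -0.49,  0.26]))
knobbase (array([ 499.4, -135.2,   -9.9]), array([-0.45, -0.45, -0.58,  0.42]))
bar flat end top mid (array([ 474.2, -133.7,   54.8]), array([-0.32, -0.35, -0.42,  0.32]))
```

```bash
python3 - <<'E'
from h import *
W=np.load('pics/wrist0.npy');C=-W[:3,:3].T@W[:3,3]
R=np.array([[.96436,.2646,0],[.2646,-.96436,0],[0,0,-1]])
t=np.array([132.1,-481.6,238.4])
print('cam in tool',R.T@(C-t),'axis in tool',R.T@(-W[2,:3]))
for n,g in(('knob',(496,-134,58)),('stem',(518,181,54))):
    print(n, R.T@(np.array(g)-t))
    # pixel if TCP sits 60 mm short in x
S=np.load('pics/scene0.npy');D=np.load('pics/side0.npy')
# beaker top rim centre / base via scene,side
print(tri([('scene',S,(304.5,232)),('side',D,(193,222))]))
E
```

```text
cam in tool [  74.73680935    0.71438957 -135.26769701] axis in tool [-2.92249455e-01 -6.59233333e-04  9.56342046e-01]
knob [ 442.905564 -238.923596  180.4     ]
stem [ 547.470484 -536.875796  184.4     ]
(array([619.5, 142.4,  12.7]), array([-0.22, -0.15, -0.24,  0.12]))
```

```bash
python3 -m jog '[{"travel":[0.0365,-0.0197,0],"yaw":1,"claw":0.085},{"travel":[0.0365,-0.0197,0],"yaw":0,"claw":0.085},{"travel":[0.0365,-0.0197,0],"yaw":0,"claw":0.085},{"travel":[0.0365,-0.0197,0],"yaw":0,"claw":0.085},{"travel":[0.0365,-0.0197,0],"yaw":0,"claw":0.085},{"travel":[0.0365,-0.0197,0],"yaw":0,"claw":0.085},{"travel":[0.0365,-0.0197,0],"yaw":0,"claw":0.085},{"travel":[0.0365,-0.0197,0],"yaw":0,"claw":0.085},{"travel":[0.0365,-0.0197,0],"yaw":0,"claw":0.085},{"travel":[0.0365,-0.0197,0],"yaw":0,"claw":0.085},{"travel":[0.0365,-0.0197,0],"yaw":0,"claw":0.085},{"travel":[0.0365,-0.0197,0],"yaw":0,"claw":0.085}]'
python3 -m jog '[{"travel":[0,0,0.02],"yaw":0,"claw":0.085},{"travel":[0,0,0.02],"yaw":0,"claw":0.085},{"travel":[0,0,0],"yaw":0,"claw":0.085},{"travel":[0,0,0],"yaw":0,"claw":0.085}]'
python3 - <<'E'
from plant import r
import cv2,numpy as np
s=r.sense();print(s['t'],s['tool_pos'],s['tcp_rot'][:,0],s['joints'])
T=r.camera_info('wrist')['camera_from_world'];im=r.grab_frame('wrist')
np.save('pics/w1.npy',T);cv2.imwrite('pics/w1.png',im)
from h import *
u,v=proj('wrist',T,(496,-134,50)).round().astype(int);print(u,v)
x,y=u-60,v-60;np.save('pics/w1off.npy',(x,y))
cv2.imwrite('pics/w1c.png',cv2.resize(im[max(y,0):y+120,max(x,0):x+120],None,fx=5,fy=5,interpolation=cv2.INTER_CUBIC));print(x,y)
E
```

```text
t: 1.15
tool_pos: [498.6, -142.3, 239.1]
tcp_rot: [[0.969, 0.248, -0.0], [0.248, -0.969, -0.0], [-0.0, -0.0, -1.0]]
wrist_force: [0.2, -1.2, 0.0]
gripper_width: 85.0
gripper_force: 0.0
t: 1.48
tool_pos: [496.5, -143.6, 198.1]
tcp_rot: [[0.969, 0.248, -0.004], [0.248, -0.969, 0.001], [-0.003, -0.002, -1.0]]
wrist_force: [0.1, 0.3, -0.3]
gripper_width: 84.6
gripper_force: 0.0
1.4833 [ 496.47755118 -143.58139275  198.12248532] [ 0.96871653  0.24814672 -0.00338893] [-2.81515980e-01  2.98059611e-01 -2.64953977e-02  1.25017078e+00
 -6.12644927e-06  2.60931192e+00]
246 179
186 119
```

View pics/w1c.png

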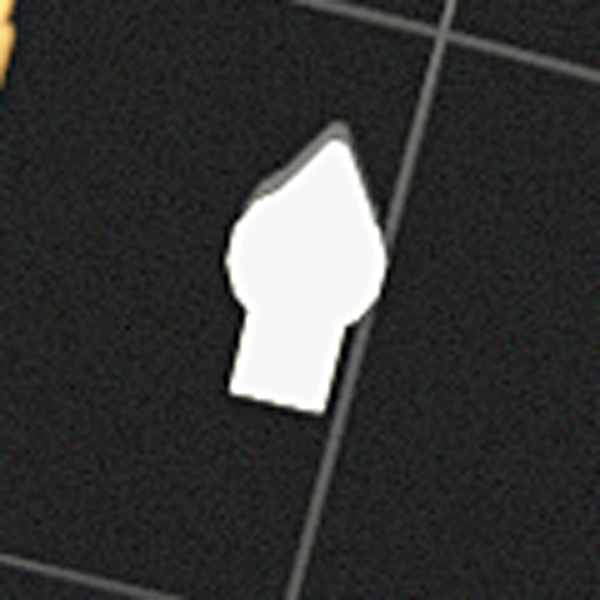

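```bash
python3 - <<'E'
from h import *
S=np.load('pics/scene0.npy');D=np.load('pics/side0.npy');W=np.load('pics/w1.npy')
f=lambda x,y:(186+x/5-.4,119+y/5-.4)
print('back end free',tri([('scene',S,(197.5,196)),('side',D,(275.3,169)),('wrist',W,f(277,403))]))
A=np.array([tri([('wrist',W,f(*q))],58)[0] for q in((340,138),(230,393),(324,413))]);b=(A[1]+A[2])/2
d=A[0]-b;print(A,np.linalg.norm(d),np.linalg.norm(A[1]-A[2]),'yaw',np.degrees(np.arctan2(d[1],d[0])));c=b+d*22/52;print('axis',c)
print('skirt',tri([('wrist',W,f(307,262))],30)[0])
E
```

```text
back end free (array([ 475.4, -134.1,   54.6]), array([-0.41,  0.06, -0.73,  0.27, -0.08,  0.2 ]))
[[ 530.2 -133.1   58. ]
 [ 476.5 -124.6   58. ]
 [ 477.1 -143.4   58. ]] 53.407583731151924 18.809572031282382 yaw 0.965567787400922
axis [ 499.39230769 -133.61923077   58.        ]
skirt [ 499.1 -133.7   30. ]
```

The close crop shows the knob's bar seen from above. Nose tip is at about (254,147) in the wrist picture and the blunt end mid is at (241,199). That puts the axis at (499,-134) with yaw 1° and top at about 55–58 mm, which agrees with the text.

```bash
python3 -m jog '[{"travel":[0,0,0],"yaw":6.7,"claw":0.05},{"travel":[0,0,0],"yaw":6.7,"claw":0.05},{"travel":[0.0028,-0.010,0.030],"yaw":0,"claw":0.05},{"travel":[0,0,0.035],"yaw":0,"claw":0.05},{"travel":[0,0,0.035],"yaw":0,"claw":0.05},{"travel":[0,0,0],"yaw":0,"claw":0.05},{"travel":[0,0,0],"yaw":0,"claw":0.05}]'
```

```text
t: 2.12
tool_pos: [499.1, -134.4, 99.3]
tcp_rot: [[1.0, 0.015, -0.003], [0.015, -1.0, 0.001], [-0.003, -0.001, -1.0]]
wrist_force: [0.2, 0.2, 0.7]
gripper_width: 49.9
gripper_force: 0.0
```

```bash
python3 -m jog '[{"travel":[0,-0.0008,0.03],"yaw":0,"claw":0.05},{"travel":[0,0,0.02],"yaw":0,"claw":0.05},{"travel":[0,0,0.007],"yaw":0,"claw":0.05},{"travel":[0,0,0],"yaw":0,"claw":0.05},{"travel":[0,0,0],"yaw":0,"claw":0.05}]'; python3 -m jog '[{"travel":[0,0,0],"yaw":0,"claw":0.01},{"travel":[0,0,0],"yaw":0,"claw":0.01},{"travel":[0,0,0],"yaw":0,"claw":0.01},{"travel":[0,0,0],"yaw":0,"claw":0.01},{"travel":[0,0,0],"yaw":0,"claw":0.01},{"travel":[0,0,0],"yaw":0,"claw":0.01}]'
```

```text
t: 2.53
tool_pos: [501.8, -134.0, 44.5]
tcp_rot: [[1.0, 0.016, 0.003], [0.016, -1.0, -0.001], [0.003, 0.001, -1.0]]
wrist_force: [0.5, -0.3, 1.3]
gripper_width: 49.7
gripper_force: 0.0
t: 3.03
tool_pos: [501.6, -133.6, 44.0]
tcp_rot: [[1.0, 0.017, 0.003], [0.017, -1.0, -0.001], [0.003, 0.001, -1.0]]
wrist_force: [-1.3, 1.2, 6.2]
gripper_width: 16.9
gripper_force: 59.0
```

```bash
python3 -m jog '[{"travel":[0,0,-0.02],"yaw":0,"claw":0.01},{"travel":[0,0,-0.04],"yaw":0,"claw":0.01},{"travel":[0,0,-0.04],"yaw":0,"claw":0.01},{"travel":[0,0,0],"yaw":0,"claw":0.01},{"travel":[0,0,0],"yaw":0,"claw":0.01},{"travel":[0,0,0],"yaw":0,"claw":0.01}]'
python3 - <<'E'
from plant import r
import cv2,numpy as np
from h import *
s=r.sense();print(s['t'],s['tool_pos'],s['wrist_force'])
T=r.camera_info('wrist')['camera_from_world'];im=r.grab_frame('wrist');np.save('pics/w2.npy',T);cv2.imwrite('pics/w2.png',im)
p=s['tool_pos'];R=s['tcp_rot']
# predicted nose top: axis at tool x=-2.2, top 58-44=14 above tcp
for q in((27.8,0,-14),(-2.2,0,-14)): print(proj('wrist',T,p+R@np.array(q)))
x,y=proj('wrist',T,p+R@np.array((10,0,-14))).round().astype(int)-50;print(x,y)
cv2.imwrite('pics/w2c.png',cv2.resize(im[y:y+100,x:x+100],None,fx=6,fy=6,interpolation=cv2.INTER_CUBIC))
E
```

```text
t: 3.53
tool_pos: [499.9, -133.2, 142.2]
tcp_rot: [[1.0, 0.016, -0.0], [0.016, -1.0, -0.0], [-0.0, 0.0, -1.0]]
wrist_force: [-0.6, 0.2, -1.0]
gripper_width: 16.6
gripper_force: 58.9
3.5333 [ 499.90821477 -133.16694473  142.22757611] [-0.61738937  0.17334932 -0.99538584]
[254.83380337 214.46339676]
[254.91715736 272.76814103]
205 200
```

View pics/w2c.png

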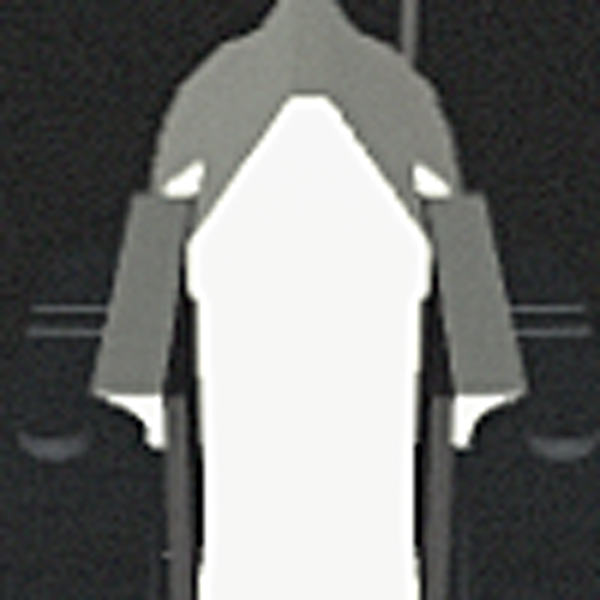

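The crop shows the knob held centred in the jaws with no tilt. The nose top is at (256,216), within 2 px of the prediction. Next I look at the stem.

```bash
python3 -m jog '[{"travel":[-0.0065,-0.0394,-0.001],"yaw":0,"claw":0.01},{"travel":[-0.0065,-0.0394,-0.001],"yaw":0,"claw":0.01},{"travel":[-0.0065,-0.0394,-0.001],"yaw":0,"claw":0.01},{"travel":[-0.0065,-0.0394,-0.001],"yaw":0,"claw":0.01},{"travel":[-0.0065,-0.0394,-0.001],"yaw":0,"claw":0.01},{"travel":[-0.0065,-0.0394,-0.001],"yaw":0,"claw":0.01},{"travel":[-0.0065,-0.0394,-0.001],"yaw":0,"claw":0.01},{"travel":[-0.0065,-0.0394,-0.001],"yaw":0,"claw":0.01},{"travel":[0,0,0],"yaw":0,"claw":0.01},{"travel":[0,0,0],"yaw":0,"claw":0.01},{"travel":[0,0,0],"yaw":0,"claw":0.01}]'
python3 - <<'E'
from plant import r
import cv2,numpy as np
s=r.sense();print(s['t'],s['tool_pos'],s['wrist_force'])
T=r.camera_info('wrist')['camera_from_world'];im=r.grab_frame('wrist');np.save('pics/w3.npy',T);cv2.imwrite('pics/w3.png',im);np.save('pics/w3s.npy',np.vstack([s['tool_pos'],s['tcp_rot']]))
o=im[40:240,120:380];cv2.imwrite('pics/w3c.png',cv2.resize(o,None,fx=3,fy=3,interpolation=cv2.INTER_CUBIC))
E
```

```text
t: 4.5
tool_pos: [442.7, 83.8, 154.3]
tcp_rot: [[0.99, 0.138, -0.014], [0.138, -0.988, 0.074], [-0.003, -0.075, -0.997]]
wrist_force: [-0.3, 0.5, -0.7]
gripper_width: 16.8
gripper_force: 59.0
4.5 [442.65824525  83.77959625 154.34289963] [-0.30776793  0.54442113 -0.65908317]
```

View pics/w3c.png

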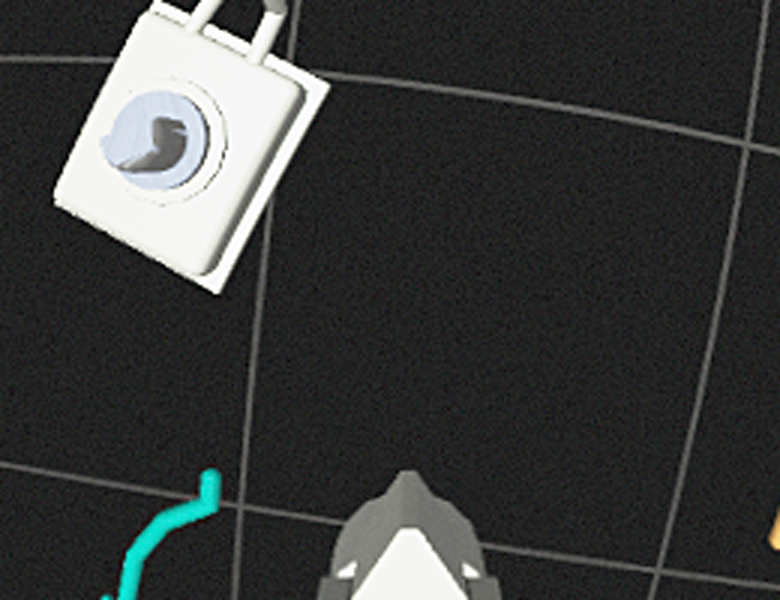

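The wrist picture shows the chrome clip with the stem at about (172,86). Its block points about -20° in the world, and the last joint ran into its limit: yaw = q1 - q6 + π. The knob therefore needs regrasping with the tool half-turned. I back off and set it down on a free spot first.

```bash
python3 -m jog '[{"travel":[0.015,0.025,0],"yaw":0,"claw":0.01},{"travel":[0.015,0.025,0],"yaw":0,"claw":0.01},{"travel":[0,0,0],"yaw":0,"claw":0.01},{"travel":[0,0,0],"yaw":0,"claw":0.01}]'
python3 - <<'E'
from plant import r
from h import *
s=r.sense();print(s['joints'])
W=np.load('pics/w3.npy');S=np.load('pics/scene0.npy');D=np.load('pics/side0.npy')
f=lambda x,y:(120+x/3-.33,40+y/3-.33)
p=tri([('wrist',W,f(158,145))],30)[0];print('collar',p)
a=tri([('wrist',W,f(218,292))],0)[0];b=tri([('wrist',W,f(328,88))],0)[0];print(a,b,np.linalg.norm(b-a),np.degrees(np.arctan2(*(b-a)[1::-1])))
# toothbrush ends and turquoise clip wire tip
for n,uv in(('brush',(228,188)),('brush',(231,237)),('wire',(270,162)),('dish',(239,260)),('clip',(295,150))):print(n,tri([('scene',S,uv)],5)[0])
E
```

```text
t: 4.88
tool_pos: [480.4, 37.5, 150.9]
tcp_rot: [[0.991, 0.134, -0.012], [0.135, -0.988, 0.075], [-0.002, -0.076, -0.997]]
wrist_force: [0.6, -0.4, -0.4]
gripper_width: 16.9
gripper_force: 59.2
[ 0.03165051  0.27120813 -0.19562408  1.11393105  0.07530448  3.03749402]
collar [521.7 179.6  30. ]
[474.6 164.1   0. ] [546.  135.5   0. ] 76.915018039392 -21.82907523964018
brush [423.9 -42.2   5. ]
brush [594.8 -57.7   5. ]
wire [345.5 101.3   5. ]
dish [669.1 -46.9   5. ]
clip [310.1 189.8   5. ]
```

The tool stayed tilted by 4.3° in roll after the limit. Rows can't turn about tool x or y. I'll use the mirror case: turn to the other j6 limit and let the same effect tilt it back.

```bash
for i in 1 2 3; do :; done
python3 -m jog '[{"travel":[0,0,0],"yaw":-7.1,"claw":0.01},{"travel":[0,0,0],"yaw":-7.1,"claw":0.01},{"travel":[0,0,0],"yaw":-7.1,"claw":0.01},{"travel":[0,0,0],"yaw":-7.1,"claw":0.01},{"travel":[0,0,0],"yaw":-7.1,"claw":0.01},{"travel":[0,0,0],"yaw":-7.1,"claw":0.01},{"travel":[0,0,0],"yaw":-7.1,"claw":0.01},{"travel":[0,0,0],"yaw":-7.1,"claw":0.01},{"travel":[0,0,0],"yaw":-7.1,"claw":0.01},{"travel":[0,0,0],"yaw":-7.1,"claw":0.01},{"travel":[0,0,0],"yaw":-7.1,"claw":0.01},{"travel":[0,0,0],"yaw":-7.1,"claw":0.01}]'; python3 -c "
from plant import r;print(r.sense()['joints'])"
```

```text
t: 5.88
tool_pos: [479.0, 39.3, 151.4]
tcp_rot: [[-0.061, 0.998, -0.013], [0.995, 0.062, 0.075], [0.076, -0.008, -0.997]]
wrist_force: [0.6, -0.2, -0.8]
gripper_width: 17.1
gripper_force: 59.1
[ 0.03540339  0.2685436  -0.19798056  1.1143377   0.07558663  1.54444271]
```

```bash
python3 -m jog '[{"travel":[0,0,0],"yaw":-7.1,"claw":0.01},{"travel":[0,0,0],"yaw":-7.1,"claw":0.01},{"travel":[0,0,0],"yaw":-7.1,"claw":0.01},{"travel":[0,0,0],"yaw":-7.1,"claw":0.01},{"travel":[0,0,0],"yaw":-7.1,"claw":0.01},{"travel":[0,0,0],"yaw":-7.1,"claw":0.01},{"travel":[0,0,0],"yaw":-7.1,"claw":0.01},{"travel":[0,0,0],"yaw":-7.1,"claw":0.01},{"travel":[0,0,0],"yaw":-7.1,"claw":0.01},{"travel":[0,0,0],"yaw":-7.1,"claw":0.01},{"travel":[0,0,0],"yaw":-7.1,"claw":0.01},{"travel":[0,0,0],"yaw":-7.1,"claw":0.01}]' >/dev/null
python3 -m jog '[{"travel":[0,0,0],"yaw":-7.1,"claw":0.01},{"travel":[0,0,0],"yaw":-7.1,"claw":0.01},{"travel":[0,0,0],"yaw":-7.1,"claw":0.01},{"travel":[0,0,0],"yaw":-7.1,"claw":0.01},{"travel":[0,0,0],"yaw":-7.1,"claw":0.01},{"travel":[0,0,0],"yaw":-7.1,"claw":0.01},{"travel":[0,0,0],"yaw":-7.1,"claw":0.01},{"travel":[0,0,0],"yaw":-7.1,"claw":0.01},{"travel":[0,0,0],"yaw":-7.1,"claw":0.01},{"travel":[0,0,0],"yaw":-7.1,"claw":0.01},{"travel":[0,0,0],"yaw":-7.1,"claw":0.01},{"travel":[0,0,0],"yaw":-7.1,"claw":0.01}]' >/dev/null
python3 -m jog '[{"travel":[0,0,0],"yaw":-7.1,"claw":0.01},{"travel":[0,0,0],"yaw":-7.1,"claw":0.01},{"travel":[0,0,0],"yaw":-7.1,"claw":0.01},{"travel":[0,0,0],"yaw":-7.1,"claw":0.01},{"travel":[0,0,0],"yaw":-7.1,"claw":0.01},{"travel":[0,0,0],"yaw":-7.1,"claw":0.01},{"travel":[0,0,0],"yaw":-7.1,"claw":0.01},{"travel":[0,0,0],"yaw":-7.1,"claw":0.01},{"travel":[0,0,0],"yaw":-7.1,"claw":0.01},{"travel":[0,0,0],"yaw":-7.1,"claw":0.01},{"travel":[0,0,0],"yaw":-7.1,"claw":0.01},{"travel":[0,0,0],"yaw":-7.1,"claw":0.01}]'; python3 -c "
from plant import r;print(r.sense()['joints'])"
```

```text
t: 8.88
tool_pos: [479.0, 39.3, 151.3]
tcp_rot: [[0.982, -0.189, -0.013], [-0.188, -0.979, 0.075], [-0.027, -0.071, -0.997]]
wrist_force: [-0.2, 0.7, -1.4]
gripper_width: 17.2
gripper_force: 59.1
[ 0.03538049  0.2685864  -0.19801512  1.11433401  0.07555388 -2.91663185]
```

```bash
python3 -m jog '[{"travel":[0,0,0],"yaw":-6,"claw":0.01},{"travel":[0,0,0],"yaw":-6,"claw":0.01},{"travel":[0,0.02,0],"yaw":0,"claw":0.01},{"travel":[0,0.02,0],"yaw":0,"claw":0.01},{"travel":[0,0,0],"yaw":0,"claw":0.01},{"travel":[0,0,0],"yaw":0,"claw":0.01}]'; python3 -c "
from plant import r;print(r.sense()['joints'])"
```

```text
t: 9.38
tool_pos: [479.8, 15.1, 148.5]
tcp_rot: [[1.0, -0.009, -0.011], [-0.009, -0.998, 0.063], [-0.011, -0.063, -0.998]]
wrist_force: [-0.2, 0.7, -0.7]
gripper_width: 16.8
gripper_force: 59.1
[-0.00727928  0.27099079 -0.2019809   1.10908967  0.06279036 -3.14036456]
```

```bash
python3 -m jog '[{"travel":[0,0.02,0],"yaw":0,"claw":0.01},{"travel":[0,0.02,0],"yaw":0,"claw":0.01},{"travel":[0,0.02,0],"yaw":0,"claw":0.01},{"travel":[0,0,0],"yaw":0,"claw":0.01}]'; python3 -c "
from plant import r;print(r.sense()['joints'])"
```

```text
t: 9.72
tool_pos: [479.9, -14.5, 145.3]
tcp_rot: [[0.999, -0.053, -0.009], [-0.053, -0.998, 0.036], [-0.011, -0.035, -0.999]]
wrist_force: [0.0, 0.6, -0.6]
gripper_width: 16.6
gripper_force: 59.1
[-0.05206547  0.2739486  -0.20596078  1.10191041  0.03540031 -3.14056126]
```

```bash
python3 -m jog '[{"travel":[0,0.02,0],"yaw":0,"claw":0.01},{"travel":[0,0.02,0],"yaw":0,"claw":0.01},{"travel":[0,0.02,0],"yaw":0,"claw":0.01},{"travel":[0,0.018,0],"yaw":0,"claw":0.01},{"travel":[0,0,0],"yaw":0,"claw":0.01},{"travel":[0,0,0],"yaw":0,"claw":0.01}]'; python3 -c "
from plant import r;s=r.sense();print(s['joints'],s['tcp_rot'])"
```

```text
t: 10.22
tool_pos: [477.9, -50.2, 143.6]
tcp_rot: [[0.994, -0.108, -0.01], [-0.108, -0.994, 0.004], [-0.011, -0.003, -1.0]]
wrist_force: [0.3, -0.2, -0.4]
gripper_width: 16.5
gripper_force: 59.1
[-0.10675148  0.27628682 -0.20694244  1.09846755  0.00323947 -3.1405932 ] [[ 0.99414138 -0.10757704 -0.010493  ]
 [-0.10753621 -0.99419151  0.00438243]
 [-0.0109035  -0.00322838 -0.99993534]]
```

```bash
python3 -m jog '[{"travel":[0,-0.03,0],"yaw":0,"claw":0.01},{"travel":[0,-0.03,0],"yaw":0,"claw":0.01},{"travel":[0,-0.03,0],"yaw":0,"claw":0.01},{"travel":[0,0,0.03],"yaw":0,"claw":0.01},{"travel":[0,0,0.03],"yaw":0,"claw":0.01},{"travel":[0,0,0.025],"yaw":0,"claw":0.01},{"travel":[0,0,0.01],"yaw":0,"claw":0.01},{"travel":[0,0,0],"yaw":0,"claw":0.01},{"travel":[0,0,0],"yaw":0,"claw":0.01}]'
```

```text
t: 10.97
tool_pos: [486.6, 40.2, 49.2]
tcp_rot: [[0.994, -0.106, -0.011], [-0.106, -0.994, 0.004], [-0.011, -0.003, -1.0]]
wrist_force: [0.6, 0.1, -0.6]
gripper_width: 16.6
gripper_force: 59.2
```

```bash
python3 -m jog '[{"travel":[0,0,0.0045],"yaw":0,"claw":0.01},{"travel":[0,0,0.001],"yaw":0,"claw":0.01},{"travel":[0,0,0],"yaw":0,"claw":0.01},{"travel":[0,0,0],"yaw":0,"claw":0.01}]'
```

```text
t: 11.3
tool_pos: [487.2, 40.0, 44.3]
tcp_rot: [[0.994, -0.107, -0.009], [-0.107, -0.994, 0.004], [-0.009, -0.003, -1.0]]
wrist_force: [0.9, -0.6, -1.5]
gripper_width: 17.0
gripper_force: 59.2
```

```bash
python3 -m jog '[{"travel":[0,0,0],"yaw":0,"claw":0.05},{"travel":[0,0,0],"yaw":0,"claw":0.05},{"travel":[0,0,0],"yaw":0,"claw":0.05},{"travel":[0,0,0],"yaw":0,"claw":0.05},{"travel":[0,0,-0.035],"yaw":0,"claw":0.05},{"travel":[0,0,-0.035],"yaw":7.1,"claw":0.05},{"travel":[0,0,-0.015],"yaw":7.1,"claw":0.05},{"travel":[0,0,0],"yaw":7.1,"claw":0.05},{"travel":[0,0,0],"yaw":7.1,"claw":0.05},{"travel":[0,0,0],"yaw":7.1,"claw":0.05},{"travel":[0,0,0],"yaw":7.1,"claw":0.05},{"travel":[0,0,0],"yaw":7.1,"claw":0.05}]'
python3 -m jog '[{"travel":[0,0,0],"yaw":7.1,"claw":0.05},{"travel":[0,0,0],"yaw":7.1,"claw":0.05},{"travel":[0,0,0],"yaw":7.1,"claw":0.05},{"travel":[0,0,0],"yaw":7.1,"claw":0.05},{"travel":[0,0,0],"yaw":7.1,"claw":0.05},{"travel":[0,0,0],"yaw":7.1,"claw":0.05},{"travel":[0,0,0],"yaw":7.1,"claw":0.05},{"travel":[0,0,0],"yaw":7.1,"claw":0.05},{"travel":[0,0,0],"yaw":7.1,"claw":0.05},{"travel":[0,0,0],"yaw":7.1,"claw":0.05},{"travel":[0,0,0],"yaw":7.1,"claw":0.05},{"travel":[0,0,0],"yaw":7.1,"claw":0.05}]'
python3 -m jog '[{"travel":[0,0,0],"yaw":7.1,"claw":0.05},{"travel":[0,0,0],"yaw":7.1,"claw":0.05},{"travel":[0,0,0],"yaw":7.1,"claw":0.05},{"travel":[0,0,0],"yaw":7.1,"claw":0.05},{"travel":[0,0,0],"yaw":7.1,"claw":0.05},{"travel":[0,0,0],"yaw":7.1,"claw":0.05},{"travel":[0,0,0],"yaw":2.5,"claw":0.05},{"travel":[0,0,0],"yaw":0,"claw":0.05},{"travel":[0,0,0],"yaw":0,"claw":0.05}]'
python3 - <<'E'
from plant import r
import cv2,numpy as np
from h import *
s=r.sense();print(s['joints'],s['tool_pos'],s['tcp_rot'])
T=r.camera_info('wrist')['camera_from_world'];im=r.grab_frame('wrist');np.save('pics/w4.npy',T);cv2.imwrite('pics/w4.png',im)
print(proj('wrist',T,(484.3,40.3,58)))
cv2.imwrite('pics/w4c.png',cv2.resize(im[170:320,160:360],None,fx=4,fy=4,interpolation=cv2.INTER_CUBIC))
E
```

```text
t: 12.3
tool_pos: [487.4, 39.8, 128.6]
tcp_rot: [[0.557, -0.831, -0.01], [-0.831, -0.557, 0.004], [-0.009, 0.006, -1.0]]
wrist_force: [0.3, -0.3, 0.1]
gripper_width: 49.9
gripper_force: 0.0
t: 13.3
tool_pos: [487.3, 39.7, 128.4]
tcp_rot: [[-0.781, -0.624, -0.011], [-0.624, 0.781, 0.004], [0.006, 0.01, -1.0]]
wrist_force: [-0.1, 0.5, -0.5]
gripper_width: 50.2
gripper_force: 0.0
t: 14.05
tool_pos: [487.3, 39.8, 128.4]
tcp_rot: [[-0.994, 0.105, -0.011], [0.105, 0.994, 0.004], [0.011, 0.003, -1.0]]
wrist_force: [-0.2, 1.2, -0.1]
gripper_width: 50.2
gripper_force: 0.0
[ 0.07838056  0.30562423 -0.20943401  1.06588783  0.00500068  0.18367084] [487.34409296  39.7589661  128.42841442] [[-0.99440219  0.10513717 -0.01050985]
 [ 0.10509826  0.99445301  0.0041906 ]
 [ 0.01089214  0.00306257 -0.99993599]]
[256.67554752 204.32706857]
```

View pics/w4c.png

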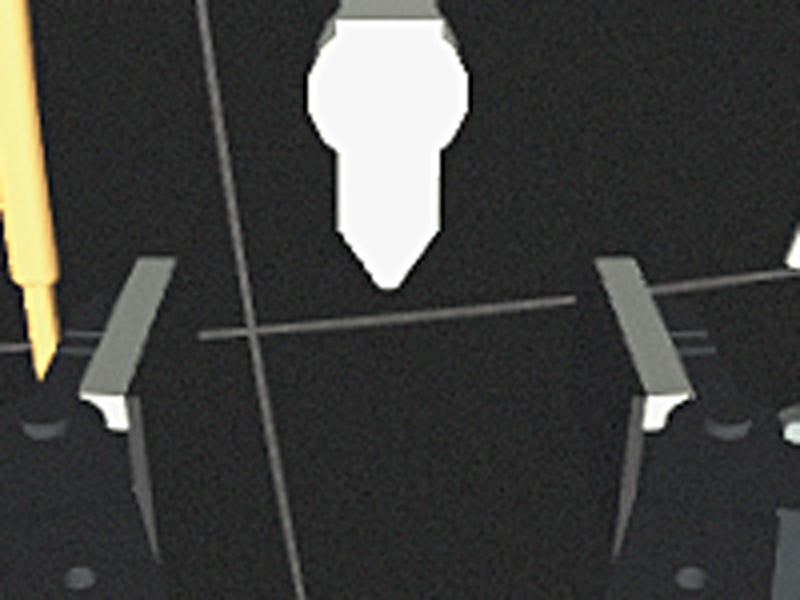

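```bash
python3 - <<'E'
from h import *
W=np.load('pics/w4.npy')
f=lambda x,y:(160+x/4-.4,170+y/4-.4)
R=np.array([[-.9944,.1051,-.0105],[.1051,.99445,.0042],[.0109,.0031,-.99994]]);t=np.array([487.34,39.76,128.43])
P=[tri([('wrist',W,f(*q))],58)[0] for q in((389,288),(389,18),(338,195),(441,195))]
for p in P:print(p,R.T@(p-t))
d=P[0]-P[1];print(np.linalg.norm(d),np.linalg.norm(P[2]-P[3]),P[1]+d*22/52, R.T@(P[1]+d*22/52-t))
E
```

```text
[514.4  37.3  58. ] [-27.934697    0.179326   70.1313122]
[461.8  42.8  58. ] [24.948793   0.120541  70.7067122]
[494.3  29.8  58. ] [-8.735507  -9.391559  70.3108622]
[496.3  48.9  58. ] [-8.716897   9.812636  70.3700822]
52.88676583040408 19.20442657305862 [484.05384615  40.47307692  58.        ] [ 2.57500877  0.14541158 70.46327374]
```

The crop shows the knob standing upright between the open jaws, nose at (257,241), with its axis at (484.1,40.5). This agrees with the estimate from the grip.

```bash
python3 -m jog '[{"travel":[0.0018,0,0.03],"yaw":0,"claw":0.05},{"travel":[0,0,0.03],"yaw":0,"claw":0.05},{"travel":[0,0,0.018],"yaw":0,"claw":0.05},{"travel":[0,0,0],"yaw":0,"claw":0.05},{"travel":[0,0,0],"yaw":0,"claw":0.05}]'
```

```text
t: 14.52
tool_pos: [483.9, 40.2, 49.8]
tcp_rot: [[-0.994, 0.106, -0.013], [0.106, 0.994, 0.004], [0.013, 0.003, -1.0]]
wrist_force: [-0.0, 0.4, 0.4]
gripper_width: 50.2
gripper_force: 0.0
```

```bash
python3 -m jog '[{"travel":[0,0,0.006],"yaw":0,"claw":0.05},{"travel":[0,0,0],"yaw":0,"claw":0.05},{"travel":[0,0,0],"yaw":0,"claw":0.01},{"travel":[0,0,0],"yaw":0,"claw":0.01},{"travel":[0,0,0],"yaw":0,"claw":0.01},{"travel":[0,0,0],"yaw":0,"claw":0.01},{"travel":[0,0,0],"yaw":0,"claw":0.01},{"travel":[0,0,0],"yaw":0,"claw":0.01}]'
python3 -m jog '[{"travel":[0,0,-0.02],"yaw":0,"claw":0.01},{"travel":[0,0,-0.03],"yaw":0,"claw":0.01},{"travel":[0,0,-0.03],"yaw":0,"claw":0.01},{"travel":[0,0,-0.03],"yaw":0,"claw":0.01},{"travel":[0,0,0],"yaw":0,"claw":0.01},{"travel":[0,0,0],"yaw":0,"claw":0.01}]'
python3 -c "
from plant import r;s=r.sense();print(s['joints'])"
```

```text
t: 15.18
tool_pos: [485.6, 40.5, 45.4]
tcp_rot: [[-0.994, 0.106, -0.008], [0.106, 0.994, 0.004], [0.009, 0.004, -1.0]]
wrist_force: [-1.2, -0.5, 5.8]
gripper_width: 16.6
gripper_force: 60.4
t: 15.68
tool_pos: [487.3, 39.9, 156.2]
tcp_rot: [[-0.994, 0.107, -0.006], [0.106, 0.994, 0.004], [0.006, 0.004, -1.0]]
wrist_force: [0.1, -0.5, -1.3]
gripper_width: 16.7
gripper_force: 59.5
[ 0.07875689  0.27677322 -0.17060709  1.12899652  0.00489626  0.18545887]
```

```bash
python3 -m jog '[{"travel":[-0.0145,0.0357,0],"yaw":0,"claw":0.01},{"travel":[-0.0145,0.0357,0],"yaw":0,"claw":0.01},{"travel":[-0.0145,0.0357,0],"yaw":0,"claw":0.01},{"travel":[-0.0145,0.0357,0],"yaw":0,"claw":0.01},{"travel":[0,0,0],"yaw":0,"claw":0.01},{"travel":[0,0,0],"yaw":0,"claw":0.01},{"travel":[0,0,0],"yaw":0,"claw":0.01}]'
python3 - <<'E'
from plant import r
import cv2,numpy as np
from h import *
s=r.sense();print(s['joints'],s['tool_pos'])
T=r.camera_info('wrist')['camera_from_world'];im=r.grab_frame('wrist');np.save('pics/w5.npy',T);cv2.imwrite('pics/w5.png',im)
np.save('pics/w5s.npy',np.vstack([s['tool_pos'],s['tcp_rot']]))
u,v=proj('wrist',T,(520,180,54)).round().astype(int);print(u,v);x,y=u-50,v-37;print(x,y)
cv2.imwrite('pics/w5c.png',cv2.resize(im[y:y+75,x:x+100],None,fx=8,fy=8,interpolation=cv2.INTER_CUBIC))
E
```

```text
t: 16.27
tool_pos: [557.2, 175.3, 152.1]
tcp_rot: [[-0.994, 0.106, -0.015], [0.106, 0.994, 0.002], [0.015, 0.001, -1.0]]
wrist_force: [-0.3, -0.8, -1.2]
gripper_width: 17.0
gripper_force: 59.5
[0.30138684 0.4648304  0.09849092 1.21778277 0.00669133 0.40734633] [557.21975598 175.28595759 152.07114465]
258 152
208 115
```

View pics/w5c.png

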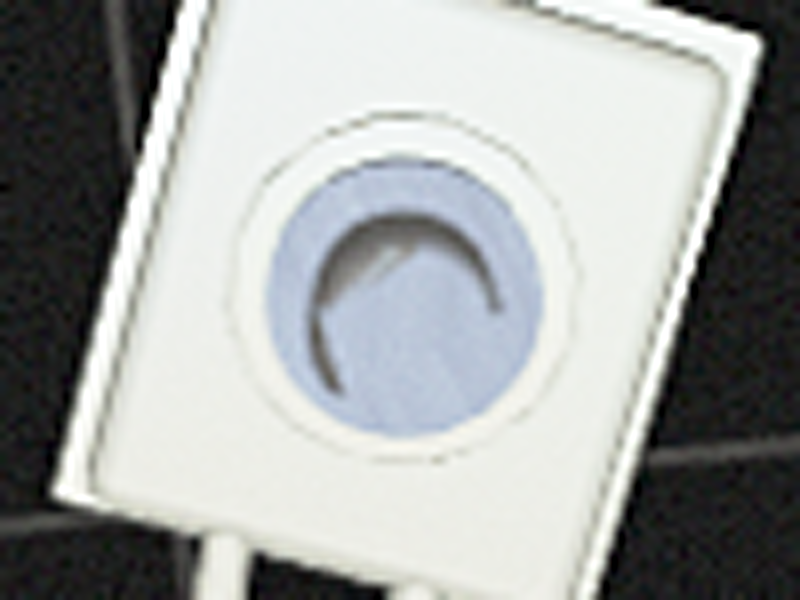

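The crop shows the collar centred at about (258.2,151.5) in the wrist picture. The flat's chord runs from (250,163.6) to (270,153.4), facing lower-right, which is about 0.77 rad counter-clockwise of the clip's +x (down-left). That lies within the stated range.

```bash
python3 - <<'E'
from h import *
W=np.load('pics/w5.npy');W3=np.load('pics/w3.npy');s=np.load('pics/w5s.npy');t=s[0];R=s[1:]
f=lambda x,y:(208+x/8-.45,115+y/8-.45)
c=tri([('wrist',W,f(405,296))],30)[0];print('collar',c,'tool',R.T@(c-t))
print('2view collar',tri([('wrist',W,f(405,296)),('wrist',W3,(120+158/3-.33,40+145/3-.33))],x0=(520,180,30)))
l,q=[tri([('wrist',W,f(*p))],50)[0] for p in((340,391),(497,310))];d=q-l;print('flat',l,q,np.linalg.norm(d),'normal yaw',np.degrees(np.arctan2(d[1],d[0]))-90,np.degrees(np.arctan2(d[1],d[0]))+90)
n=np.array([-d[1],d[0],0])/np.linalg.norm(d);print('axis dist',(l-c)@n,(q+l)/2-c)
a=tri([('wrist',W,f(763,45))],0)[0];b=tri([('wrist',W,f(55,495))],0)[0];e=tri([('wrist',W,f(190,0))],0)[0];print('clip yaw',np.degrees(np.arctan2(*(b-e)[1::-1])))
E
```

```text
collar [522.8 180.4  30. ] tool [ 32.94665171   1.3378395  122.57636686]
2view collar (array([522.3, 180.2,  29.3]), array([-0.3 , -0.67, -0.2 , -0.75]))
flat [529.  172.9  50. ] [522.3 189.6  50. ] 17.993887851156575 normal yaw 21.860538236788457 201.86053823678844
axis dist -2.9615611946017033 [ 2.85  0.85 20.  ]
clip yaw -22.385019186251164
```

```bash
python3 - <<'E'
from h import *
import cv2
im=cv2.imread('pics/w5.png').astype(int).mean(2);W=np.load('pics/w5.npy');s=np.load('pics/w5s.npy');t=s[0];R=s[1:]
for q in((23.5,0,-12.6),(1.5,0,-12.6),(-28.5,0,-12.6)):print(q,proj('wrist',W,t+R@np.array(q)).round(1))
print(im[205:300:1,256].round().astype(int).tolist())
print('row 250',im[250,225:290].round().astype(int).tolist())
E
```

```text
(23.5, 0, -12.6) [257. 221.]
(1.5, 0, -12.6) [257.  263.6]
(-28.5, 0, -12.6) [256.9 311.7]
[105, 102, 103, 104, 103, 103, 106, 102, 105, 101, 103, 106, 105, 102, 101, 98, 136, 250, 235, 232, 230, 233, 232, 230, 232, 233, 230, 231, 232, 233, 231, 232, 232, 231, 231, 230, 230, 230, 231, 231, 232, 232, 231, 230, 231, 232, 232, 232, 231, 233, 232, 231, 230, 231, 230, 230, 231, 230, 230, 231, 229, 231, 232, 230, 231, 230, 232, 230, 231, 229, 231, 231, 229, 231, 231, 231, 232, 229, 231, 231, 230, 231, 230, 229, 231, 229, 231, 231, 230, 232, 231, 232, 230, 232, 230]
row 250 [89, 89, 87, 90, 89, 91, 85, 95, 93, 76, 18, 33, 32, 160, 248, 235, 231, 231, 232, 230, 232, 231, 232, 232, 229, 230, 232, 232, 230, 231, 232, 232, 230, 232, 231, 232, 231, 233, 231, 231, 230, 231, 231, 231, 232, 230, 230, 234, 251, 141, 23, 19, 28, 58, 95, 95, 91, 89, 95, 88, 91, 89, 93, 93, 57]
```

```bash
python3 -m jog '[{"travel":[0.0334,0.0026,0],"yaw":0,"claw":0.01},{"travel":[0,0,0.01],"yaw":-6,"claw":0.01},{"travel":[0,0,0.01],"yaw":-6,"claw":0.01},{"travel":[0,0,0.01],"yaw":-6,"claw":0.01},{"travel":[0,0,0.01],"yaw":-6,"claw":0.01},{"travel":[0,0,0.008],"yaw":-6,"claw":0.01},{"travel":[0,0,0],"yaw":0,"claw":0.01},{"travel":[0,0,0],"yaw":0,"claw":0.01},{"travel":[0,0,0],"yaw":0,"claw":0.01}]'
```

```text
t: 17.07
tool_pos: [525.4, 181.2, 107.2]
tcp_rot: [[-0.916, -0.402, -0.01], [-0.402, 0.916, 0.004], [0.007, 0.008, -1.0]]
wrist_force: [-0.2, -0.1, 0.2]
gripper_width: 17.4
gripper_force: 59.5
```

```bash
python3 -m jog '[{"travel":[0.001,0.0005,0.005],"yaw":0,"claw":0.01},{"travel":[0,0,0.005],"yaw":0,"claw":0.01},{"travel":[0,0,0],"yaw":0,"claw":0.01},{"travel":[0,0,0],"yaw":0,"claw":0.01}]'
python3 -m jog '[{"travel":[0,0,0.002],"yaw":0,"claw":0.01},{"travel":[0,0,0.002],"yaw":0,"claw":0.01},{"travel":[0,0,0],"yaw":0,"claw":0.01},{"travel":[0,0,0],"yaw":0,"claw":0.01}]'
```

```text
t: 17.4
tool_pos: [523.7, 182.0, 96.2]
tcp_rot: [[-0.914, -0.405, -0.011], [-0.405, 0.914, 0.004], [0.009, 0.008, -1.0]]
wrist_force: [-0.4, 0.1, -1.6]
gripper_width: 16.5
gripper_force: 59.6
t: 17.73
tool_pos: [524.1, 182.0, 92.4]
tcp_rot: [[-0.914, -0.405, -0.01], [-0.405, 0.914, 0.004], [0.008, 0.008, -1.0]]
wrist_force: [0.3, -0.4, -1.6]
gripper_width: 16.8
gripper_force: 59.5
```

```bash
python3 -m jog '[{"travel":[0,0,0.002],"yaw":0,"claw":0.01},{"travel":[0,0,0.001],"yaw":0,"claw":0.01},{"travel":[0,0,0],"yaw":0,"claw":0.01}]'
python3 -m jog '[{"travel":[0,0,0.001],"yaw":0,"claw":0.01},{"travel":[0,0,0.001],"yaw":0,"claw":0.01},{"travel":[0,0,0],"yaw":0,"claw":0.01}]'
```

```text
t: 17.98
tool_pos: [524.1, 182.0, 89.5]
tcp_rot: [[-0.914, -0.405, -0.01], [-0.405, 0.914, 0.004], [0.008, 0.008, -1.0]]
wrist_force: [0.3, -1.3, -1.0]
gripper_width: 17.2
gripper_force: 59.6
t: 18.23
tool_pos: [524.2, 182.0, 87.6]
tcp_rot: [[-0.914, -0.405, -0.01], [-0.405, 0.914, 0.004], [0.008, 0.008, -1.0]]
wrist_force: [0.5, -1.3, -0.2]
gripper_width: 16.7
gripper_force: 59.6
```

```bash
python3 -m jog '[{"travel":[0,0,0.001],"yaw":0,"claw":0.01},{"travel":[0,0,0],"yaw":0,"claw":0.01},{"travel":[0,0,0],"yaw":0,"claw":0.01}]'
```

```text
t: 18.48
tool_pos: [524.1, 182.0, 86.6]
tcp_rot: [[-0.914, -0.405, -0.01], [-0.405, 0.914, 0.004], [0.008, 0.008, -1.0]]
wrist_force: [0.6, -1.3, -0.6]
gripper_width: 16.7
gripper_force: 59.6
```

```bash
python3 -m jog '[{"travel":[0,0,0.001],"yaw":0,"claw":0.01},{"travel":[0,0,0.001],"yaw":0,"claw":0.01},{"travel":[0,0,0],"yaw":0,"claw":0.01}]'
python3 -m jog '[{"travel":[0,0,0.001],"yaw":0,"claw":0.01},{"travel":[0,0,0.001],"yaw":0,"claw":0.01},{"travel":[0,0,0],"yaw":0,"claw":0.01}]'
```

```text
t: 18.73
tool_pos: [524.1, 182.0, 84.5]
tcp_rot: [[-0.914, -0.405, -0.01], [-0.405, 0.914, 0.004], [0.008, 0.008, -1.0]]
wrist_force: [0.4, -2.1, -0.1]
gripper_width: 16.7
gripper_force: 59.7
t: 18.98
tool_pos: [524.0, 182.0, 82.5]
tcp_rot: [[-0.914, -0.405, -0.01], [-0.405, 0.914, 0.004], [0.008, 0.008, -1.0]]
wrist_force: [1.6, -1.3, 1.1]
gripper_width: 16.4
gripper_force: 59.7
```

```bash
python3 -m jog '[{"travel":[0,-0.0005,0.001],"yaw":0,"claw":0.01},{"travel":[0,0,0.001],"yaw":0,"claw":0.01},{"travel":[0,0,0],"yaw":0,"claw":0.01}]'
python3 -m jog '[{"travel":[0,0,0.001],"yaw":0,"claw":0.01},{"travel":[0,0,0.001],"yaw":0,"claw":0.01},{"travel":[0,0,0],"yaw":0,"claw":0.01}]'
```

```text
t: 19.23
tool_pos: [523.9, 181.9, 80.3]
tcp_rot: [[-0.914, -0.405, -0.011], [-0.405, 0.914, 0.004], [0.008, 0.009, -1.0]]
wrist_force: [1.3, -1.1, -0.6]
gripper_width: 16.8
gripper_force: 59.6
t: 19.48
tool_pos: [523.9, 181.8, 78.3]
tcp_rot: [[-0.914, -0.405, -0.011], [-0.405, 0.914, 0.004], [0.008, 0.008, -1.0]]
wrist_force: [2.0, -0.5, -0.6]
gripper_width: 16.7
gripper_force: 59.5
```

```bash
python3 -m jog '[{"travel":[0,0,0.001],"yaw":0,"claw":0.01},{"travel":[0,0,0.001],"yaw":0,"claw":0.01},{"travel":[0,0,0],"yaw":0,"claw":0.01},{"travel":[0,0,0],"yaw":0,"claw":0.01}]'
python3 -m jog '[{"travel":[0,0,0.001],"yaw":0,"claw":0.01},{"travel":[0,0,0],"yaw":0,"claw":0.01},{"travel":[0,0,0],"yaw":0,"claw":0.01}]'
```

```text
t: 19.82
tool_pos: [523.9, 181.8, 76.4]
tcp_rot: [[-0.914, -0.405, -0.011], [-0.405, 0.914, 0.004], [0.008, 0.008, -1.0]]
wrist_force: [0.4, -0.0, -1.8]
gripper_width: 16.8
gripper_force: 59.4
t: 20.07
tool_pos: [524.0, 181.8, 75.6]
tcp_rot: [[-0.914, -0.405, -0.011], [-0.405, 0.914, 0.004], [0.008, 0.008, -1.0]]
wrist_force: [0.8, 0.4, -1.3]
gripper_width: 16.7
gripper_force: 59.6
```

```bash
python3 -m jog '[{"travel":[0,0,0.0006],"yaw":0,"claw":0.01},{"travel":[0,0,0],"yaw":0,"claw":0.01},{"travel":[0,0,0],"yaw":0,"claw":0.01}]'
python3 -m jog '[{"travel":[0,0,0.0006],"yaw":0,"claw":0.01},{"travel":[0,0,0],"yaw":0,"claw":0.01},{"travel":[0,0,0],"yaw":0,"claw":0.01}]'
```

```text
t: 20.32
tool_pos: [524.0, 181.8, 75.3]
tcp_rot: [[-0.914, -0.405, -0.01], [-0.405, 0.914, 0.004], [0.008, 0.008, -1.0]]
wrist_force: [-1.4, -0.8, 2.4]
gripper_width: 16.6
gripper_force: 59.8
t: 20.57
tool_pos: [524.1, 181.8, 74.6]
tcp_rot: [[-0.914, -0.405, -0.01], [-0.405, 0.914, 0.004], [0.008, 0.008, -1.0]]
wrist_force: [-0.6, -0.4, 3.6]
gripper_width: 16.8
gripper_force: 59.9
```

Force rises to about 4.5 N right at the expected home height, so the knob is home with the spring barely pressed. Now I turn it clockwise.

```bash
python3 -m jog '[{"travel":[0,-0.0001,0],"yaw":4,"claw":0.01},{"travel":[0,-0.0001,0],"yaw":4,"claw":0.01},{"travel":[0,-0.0001,0],"yaw":4,"claw":0.01},{"travel":[0,-0.0001,0],"yaw":4,"claw":0.01},{"travel":[0,0,0],"yaw":0,"claw":0.01}]'; python3 -c "
from plant import r;s=r.sense();print(s['torque'],s['joints'])"
```

```text
t: 20.98
tool_pos: [525.2, 181.3, 74.9]
tcp_rot: [[-0.991, -0.136, -0.008], [-0.136, 0.991, 0.004], [0.008, 0.005, -1.0]]
wrist_force: [1.2, -1.4, 2.3]
gripper_width: 16.4
gripper_force: 60.0
[-0.23901143 -0.26044938 -0.01061764] [ 0.32896611  0.47620411 -0.10243795  0.99874781  0.00658622  0.19249071]
```

```bash
python3 -m jog '[{"travel":[0,-0.0001,0],"yaw":4,"claw":0.01},{"travel":[0,-0.0001,0],"yaw":4,"claw":0.01},{"travel":[0,-0.0001,0],"yaw":4,"claw":0.01},{"travel":[0,-0.0001,0],"yaw":4,"claw":0.01},{"travel":[0,-0.0001,0],"yaw":4,"claw":0.01},{"travel":[0,-0.0001,0],"yaw":4,"claw":0.01},{"travel":[0,0,0],"yaw":0,"claw":0.01},{"travel":[0,0,0],"yaw":0,"claw":0.01}]'; python3 -c "
from plant import r;s=r.sense();print(s['torque'])"
```

```text
t: 21.65
tool_pos: [525.1, 180.6, 74.8]
tcp_rot: [[-0.961, 0.275, -0.008], [0.275, 0.961, 0.004], [0.009, 0.001, -1.0]]
wrist_force: [2.5, -1.6, 2.9]
gripper_width: 16.3
gripper_force: 60.0
[-0.42677849 -0.55877947  0.0146852 ]
```

```bash
python3 -m jog '[{"travel":[0,0,0],"yaw":2,"claw":0.01},{"travel":[0,0,0],"yaw":0,"claw":0.01},{"travel":[0,0,0],"yaw":0,"claw":0.01}]'; python3 -c "
from plant import r;s=r.sense();print(s['torque'])"
```

```text
t: 21.9
tool_pos: [525.1, 180.5, 74.7]
tcp_rot: [[-0.951, 0.309, -0.009], [0.309, 0.951, 0.004], [0.009, 0.001, -1.0]]
wrist_force: [2.3, -3.3, 1.6]
gripper_width: 16.5
gripper_force: 60.0
[-0.63291937 -0.80045596  0.07024381]
```

```bash
python3 -m jog '[{"travel":[-0.0004,-0.0004,0],"yaw":2,"claw":0.01},{"travel":[0,0,0],"yaw":0,"claw":0.01},{"travel":[0,0,0],"yaw":0,"claw":0.01}]'; python3 -c "
from plant import r;s=r.sense();print(s['torque'])"
python3 -m jog '[{"travel":[0,0,0],"yaw":2,"claw":0.01},{"travel":[0,0,0],"yaw":0,"claw":0.01},{"travel":[0,0,0],"yaw":0,"claw":0.01}]'; python3 -c "
from plant import r;s=r.sense();print(s['torque'])"
python3 -m jog '[{"travel":[0,0,0],"yaw":2,"claw":0.01},{"travel":[0,0,0],"yaw":0,"claw":0.01},{"travel":[0,0,0],"yaw":0,"claw":0.01}]'; python3 -c "
from plant import r;s=r.sense();print(s['torque'])"
```

```text
t: 22.15
tool_pos: [525.1, 180.4, 74.7]
tcp_rot: [[-0.94, 0.342, -0.009], [0.342, 0.94, 0.005], [0.01, 0.001, -1.0]]
wrist_force: [2.7, -1.5, 3.7]
gripper_width: 16.5
gripper_force: 60.1
[-0.39132494 -0.79705054  0.00143117]
t: 22.4
tool_pos: [525.0, 180.3, 74.7]
tcp_rot: [[-0.927, 0.375, -0.009], [0.375, 0.927, 0.004], [0.01, 0.001, -1.0]]
wrist_force: [3.7, -1.0, 3.5]
gripper_width: 16.8
gripper_force: 60.1
[-0.37669103 -0.9778575   0.03949398]
t: 22.65
tool_pos: [525.0, 180.3, 74.7]
tcp_rot: [[-0.913, 0.407, -0.009], [0.407, 0.913, 0.004], [0.01, 0.0, -1.0]]
wrist_force: [4.6, -1.4, 3.7]
gripper_width: 16.7
gripper_force: 60.1
[-0.42944019 -1.08670956  0.00508087]
```

```bash
python3 -m jog '[{"travel":[-0.0006,0.0003,0],"yaw":2,"claw":0.01},{"travel":[0,0,0],"yaw":0,"claw":0.01},{"travel":[0,0,0],"yaw":0,"claw":0.01}]'; python3 -c "
from plant import r;s=r.sense();print(s['torque'])"
python3 -m jog '[{"travel":[0,0,0],"yaw":2,"claw":0.01},{"travel":[0,0,0],"yaw":0,"claw":0.01},{"travel":[0,0,0],"yaw":0,"claw":0.01}]'; python3 -c "
from plant import r;s=r.sense();print(s['torque'],s['joint_efforts'][5])"
```

```text
t: 22.9
tool_pos: [525.0, 180.2, 74.4]
tcp_rot: [[-0.899, 0.439, -0.011], [0.439, 0.899, 0.004], [0.011, -0.001, -1.0]]
wrist_force: [3.7, -1.3, 2.6]
gripper_width: 16.6
gripper_force: 60.1
[-0.48784433 -0.86857088  0.03223909]
t: 23.15
tool_pos: [525.0, 180.2, 74.4]
tcp_rot: [[-0.883, 0.47, -0.01], [0.47, 0.883, 0.004], [0.011, -0.001, -1.0]]
wrist_force: [3.3, -2.4, 3.0]
gripper_width: 16.9
gripper_force: 60.1
[-0.55756753 -0.7958622   0.03737341] 0.03106331918388605
```

```bash
python3 -m jog '[{"travel":[0,0,0],"yaw":2,"claw":0.01},{"travel":[0,0,0],"yaw":0,"claw":0.01},{"travel":[0,0,0],"yaw":0,"claw":0.01}]'
python3 - <<'E'
from plant import r
import cv2,numpy as np
s=r.sense();print(s['torque'],s['joint_efforts'][5])
T=r.camera_info('wrist')['camera_from_world'];im=r.grab_frame('wrist');np.save('pics/w6.npy',T);cv2.imwrite('pics/w6.png',im)
cv2.imwrite('pics/w6c.png',cv2.resize(im[150:384,100:412],None,fx=2.5,fy=2.5,interpolation=cv2.INTER_CUBIC))
E
```

```text
t: 23.4
tool_pos: [525.0, 180.2, 74.4]
tcp_rot: [[-0.866, 0.5, -0.011], [0.5, 0.866, 0.004], [0.011, -0.002, -1.0]]
wrist_force: [3.8, -2.2, 4.7]
gripper_width: 16.7
gripper_force: 60.1
[-0.5733816  -0.77789052  0.01312035] 0.029325527139008045
```

View pics/w6c.png

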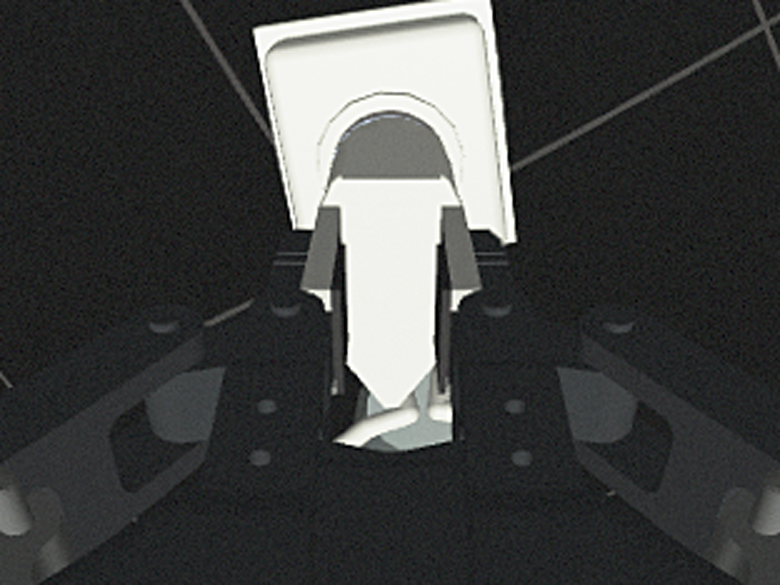

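The crop shows the knob seated on the collar and unmoved in the jaws (back end at row 221, as before). Its nose is already a few degrees past the clip's axis, taking up play in the D. I continue gently until the stop is felt.

```bash
python3 -m jog '[{"travel":[-0.0003,0,0],"yaw":2,"claw":0.01},{"travel":[0,0,0],"yaw":0,"claw":0.01},{"travel":[0,0,0],"yaw":0,"claw":0.01}]';python3 -c "
from plant import r;s=r.sense();print(s['torque'],s['joint_efforts'][5])"
python3 -m jog '[{"travel":[0,0,0],"yaw":2,"claw":0.01},{"travel":[0,0,0],"yaw":0,"claw":0.01},{"travel":[0,0,0],"yaw":0,"claw":0.01}]';python3 -c "
from plant import r;s=r.sense();print(s['torque'],s['joint_efforts'][5])"
```

```text
t: 23.7
tool_pos: [525.0, 180.0, 74.3]
tcp_rot: [[-0.848, 0.53, -0.011], [0.53, 0.848, 0.004], [0.012, -0.003, -1.0]]
wrist_force: [2.6, -2.3, 3.2]
gripper_width: 16.8
gripper_force: 60.1
[-0.56810273 -0.64209545  0.05582321] 0.05235015065409243
t: 23.95
tool_pos: [525.0, 179.9, 74.3]
tcp_rot: [[-0.829, 0.56, -0.011], [0.56, 0.829, 0.004], [0.011, -0.003, -1.0]]
wrist_force: [2.6, -1.9, 3.4]
gripper_width: 16.9
gripper_force: 60.1
[-0.75522877 -0.57034045  0.12899137] 0.15996507368981838
```

```bash
python3 -m jog '[{"travel":[0,0,0],"yaw":2,"claw":0.01},{"travel":[0,0,0],"yaw":0,"claw":0.01},{"travel":[0,0,0],"yaw":0,"claw":0.01}]';python3 -c "
from plant import r;s=r.sense();print(s['torque'],s['joint_efforts'][5])"
```

```text
t: 24.2
tool_pos: [525.0, 179.8, 74.3]
tcp_rot: [[-0.809, 0.588, -0.011], [0.588, 0.809, 0.003], [0.011, -0.004, -1.0]]
wrist_force: [2.5, -4.2, 3.4]
gripper_width: 16.7
gripper_force: 60.2
[-0.8717917  -0.48590736  0.34300337] 0.29530459083616734
```

The twist effort climbs steeply, 0.05 → 0.16 → 0.30 N m, well beyond the stem's 0.08 N m drag. The stop is reached, so I relieve the twist and the pressing, let go and rise.

```bash
python3 -m jog '[{"travel":[0,0,-0.0008],"yaw":-3,"claw":0.01},{"travel":[0,0,0],"yaw":0,"claw":0.01},{"travel":[0,0,0],"yaw":0,"claw":0.01}]';python3 -c "
from plant import r;s=r.sense();print(s['torque'],s['joint_efforts'][5])"
python3 -m jog '[{"travel":[0,0,0],"yaw":0,"claw":0.025},{"travel":[0,0,0],"yaw":0,"claw":0.035},{"travel":[0,0,0],"yaw":0,"claw":0.045},{"travel":[0,0,0],"yaw":0,"claw":0.045},{"travel":[0,0,0],"yaw":0,"claw":0.045},{"travel":[0,0,-0.01],"yaw":0,"claw":0.045},{"travel":[0,0,-0.03],"yaw":0,"claw":0.045},{"travel":[0,0,-0.03],"yaw":0,"claw":0.045},{"travel":[0,0,-0.03],"yaw":0,"claw":0.045},{"travel":[0,0,0],"yaw":0,"claw":0.045},{"travel":[0,0,0],"yaw":0,"claw":0.045}]'
python3 - <<'E'
from plant import r
import cv2,numpy as np
from h import *
T=r.camera_info('wrist')['camera_from_world'];im=r.grab_frame('wrist');np.save('pics/w7.npy',T);cv2.imwrite('pics/w7.png',im)
u,v=proj('wrist',T,(523,180,88)).round().astype(int);y0=v-75;x0=u-100;print(x0,y0)
cv2.imwrite('pics/w7c.png',cv2.resize(im[y0:y0+150,x0:x0+200],None,fx=4,fy=4,interpolation=cv2.INTER_CUBIC))
E
```

```text
t: 24.45
tool_pos: [525.1, 180.0, 75.0]
tcp_rot: [[-0.837, 0.547, -0.011], [0.547, 0.837, 0.004], [0.011, -0.003, -1.0]]
wrist_force: [2.0, -3.9, 2.6]
gripper_width: 16.9
gripper_force: 60.0
[-0.7859503  -0.49935809  0.16171405] 0.06507143843919039
t: 25.37
tool_pos: [528.1, 180.4, 178.3]
tcp_rot: [[-0.838, 0.546, -0.005], [0.546, 0.838, 0.006], [0.007, 0.003, -1.0]]
wrist_force: [-1.5, -0.3, -0.7]
gripper_width: 44.9
gripper_force: 0.0
152 120
```

View pics/w7c.png

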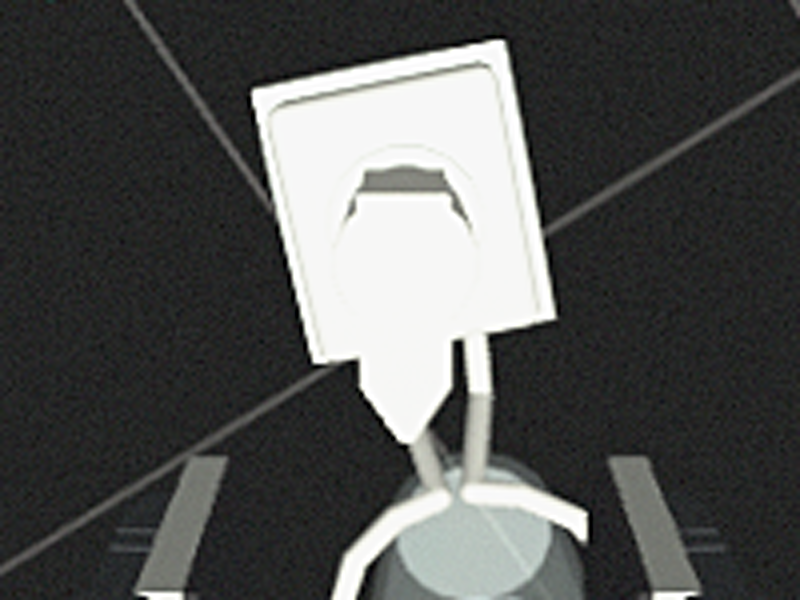

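```bash
python3 - <<'E'
from h import *
W=np.load('pics/w7.npy');f=lambda x,y:(152+x/4-.4,120+y/4-.4)
for z in(88,102):
    P=[tri([('wrist',W,f(*q))],z)[0] for q in((408,442),(357,193),(450,191))];b=(P[1]+P[2])/2;d=P[0]-b
    print(z,np.linalg.norm(d),np.linalg.norm(P[1]-P[2]),'yaw',np.degrees(np.arctan2(d[1],d[0])),'axis',b+d*22/52)
a,b=[tri([('wrist',W,f(*q))],0)[0] for q in((252,90),(315,365))];c,e=[tri([('wrist',W,f(*q))],0)[0] for q in((505,40),(556,318))]
for d in(b-a,e-c):print('clip yaw',np.degrees(np.arctan2(d[1],d[0])))
E
```

```text
88 52.74071008244009 18.062391868188467 yaw -32.2587243666814 axis [523.66923077 180.24038462  88.        ]
102 49.43885111933736 16.981166037701893 yaw -32.27564431457757 axis [520.08461538 182.73076923 102.        ]
clip yaw -22.057012348293757
clip yaw -21.651989821613395
```

The last crop shows the knob home on the collar: its sizes match only at the 88 mm top height, and its axis is at (523.7,180.2). The nose is towards the beaker at the clockwise stop, and the jaws are clear. The beaker is in its cradle.

```bash
python3 -c "
from plant import r;print(r.sign_off())"
```

```text
the job is handed in; nothing more can be done
None
```

I fitted the knob fully home on the clip's stem, turned it clockwise to the stop and let go, then handed the job in at about 25 s; its nose points about 10° clockwise of straight at the beaker (apparently play in the D fit), and no verdict came back.

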